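# Fold the sprung bearing-tray cover to stand square upright

### The job

Raise the stiff metal cover of the bearing tray by its bar handle to about half open (some 50 degrees from level) and let go, so that it stands there by itself. Then take it again by its free edge, with one finger on the rubber strip of each face, and fold it on back so that, once let go, it stays standing upright, square to the table (within 5 degrees); it springs back a good way when let go, so fold beyond, check it and correct it if need be. Leave the pillow block housing, the hammer and the grease tin where they are.

Things in the scene. Friction and masses are not known exactly. Their poses are not given: they have to be found in the camera images.
- tray: Grey open sheet-metal tray fixed to the table, 140 mm (its x) by 200 mm (its y) by 85 mm high, holding a bearing insert in its cup and a grease pot; origin at the centre of its underside, z up. The cover is hinged along the tray's far (+x) rim.
- hinge_line (a point): Middle of the level hinge line on the tray's +x rim, fixed: 70 mm along the tray's x from its origin, 87 mm above the table; axes as the tray's. The hinge is stiff (friction 0.7 N m): the cover stays where left, but is springy in series (4 N m/rad): let go, it springs back against the way it was last folded, typically by 8 to 13 degrees. Travel ends near 137 degrees.
- cover: Aluminium plate, 175 mm from hinge to free edge, 200 mm wide, 4 mm thick, 0.3 kg. Origin mid hinge line on its underside; z = plate normal, y = hinge line (the tray's y); the plate runs along its -x. Angle from level = angle of its z from vertical, turning about +y: 0 lying on the tray, 90 degrees upright, more leaning away over the tray's +x side. Starts 0 to 25 degrees ajar.
- grip_bar: Bar handle on the cover's upper face: round steel bar 12 mm thick, 110 mm long, parallel to the hinge, on a leg at each end. Origin at the middle of the bar's axis, in the cover's frame at x = -100 mm, z = +46 mm (42 mm clear distance from axis to plate face); axes as the cover's. It takes about 10 N to raise the cover by it.
- strip_top: Black rubber strip along the free edge on the cover's upper face, 30 mm deep (from the free edge towards the hinge), 180 mm long, 4 mm thick; origin at its centre, in the cover's frame at x = -160 mm, z = +6 mm; axes as the cover's.
- strip_under: The like rubber strip on the cover's under face, same size; origin at its centre, in the cover's frame at x = -160 mm, z = -2 mm. Over both strips the free edge is 12 mm thick.
- free_edge (a point): Middle of the cover's free edge, halfway through its thickness, in the cover's frame at x = -175 mm, z = +2 mm; axes as the cover's.
- housing: Bystander: grey cast pillow block housing, 45 mm by 150 mm foot, 97 mm high, loose on the table beside the tray; origin at the centre of its underside.
- hammer: Bystander: stubby hammer with white nylon head (85 mm) and wooden handle, 165 mm long, lying loose on the table; origin on the table under the middle of its length.
- grease_tin: Bystander: dark steel tin, 80 mm diameter, 100 mm high, standing loose on the table; origin at the centre of its underside.

How it is judged (in metres and radians):
On the way, in this order (a step that is already met when the one before it is completed fails the run):
1. the cover is held up by its bar handle, more than 35 degrees from level (angle between cover's own z axis and vertical above 0.61 rad and contact force between the fingers and grip_bar above 1 N), for 0.1 s.
2. let go, the cover stands by itself about half open (35 to 65 degrees) (angle between cover's own z axis and vertical between 0.61 and 1.134 rad and contact force between each of the fingers, the arm and cover below 0.1 N and angular speed of cover below 0.08 rad/s), for 0.3 s.
3. the cover is gripped by its free edge, a finger on each rubber strip, beyond 75 degrees (angle between cover's own z axis and vertical above 1.31 rad and contact force between the fingers and strip_top above 1 N and contact force between the fingers and strip_under above 1 N), for 0.1 s.
At the end, for the whole second after the job is handed in: The cover stands let go and still at 85 to 95 degrees from level (upright within 5 degrees); housing, hammer and grease tin are within 20 mm of where they stood (angle between cover's own z axis and vertical between 1.483 and 1.658 rad and contact force between each of the fingers, the arm and cover below 0.1 N and angular speed of cover below 0.08 rad/s and distance of each of housing, hammer, grease_tin from where it was at the start of the episode below 0.02 m); the robot touches nothing.
It fails at once if a bystander object is knocked away (more than 30 mm) (distance of any of housing, hammer, grease_tin from where it was at the start of the episode above 0.03 m).
It also fails if it takes over 51 s, if anything falls off the work surface, if the arm or the gripper's body presses on something with over 40 N, if the wrist force passes 120 N, or if a joint passes its speed limit or range.

### The arm

A 6-joint arm with a two-finger parallel gripper is mounted at the origin on the work surface. World frame = base frame: x ahead of the robot, y to its left, z up, the work surface at z = 0. Lengths are in mm, angles in rad, forces in N, time in s.
With the tool pointing down it reaches from about 350 to 775 mm from the base axis. Payload 7.3 kg.
Tool frame: the origin (TCP) lies at the very end of the fingers, on their centre line; the grasp point (between the pads) lies behind it (bot.grip_point_offset is the z of the grasp point in the tool frame, in mm); z points along the fingers, y is the line along which they close (so a half turn about z gives the same grasp; the last joint's range is limited). The gripper opens to 92 mm and grips with 3 to 60 N. Pads are 19 mm wide; open, the fingers measure 130 mm over their backs; the gripper's body (75 mm by 190 mm) begins 47 mm behind the grasp point.
Start: joints at [0.994, 0.342, 1.524, -0, 1.275, -0.146], TCP at [219.227, 477.058, 226.741] pointing down, gripper open.
Joint ranges: [-2.53, 2.53], [-0.77, 2.02], [0.04, 2.7], [-1, 4.14], [0.28, 2.66], [-3.11, 3.11]. Speed limits (rad/s): [2.57, 2.57, 3.14, 3.14, 3.14, 3.14].

### API

Orientations are given as [roll, pitch, yaw] about the fixed x, y, z axes, in that order (R = Rz(yaw) Ry(pitch) Rx(roll)).
In Python, from plant import bot gives the robot as it stands. The module is installed in compiled form; this text tells all that it offers.
- The arm moves only by the shell command python3 -m crank 'ROWS'. ROWS is JSON, a list that holds one entry, the list of rows, each a list of 5 numbers: the opening, from 0 (shut) to 1 (fully open), then the shift along the tool's x, y, z in cm, then the turn about the tool's z in degrees. In form: [[[claw, x, y, z, turn], ...]]. A call has exactly 10 rows; each row is the pose to reach, as a shift and turn from the pose commanded when the call began, along the tool's axes at that moment; what a row does not reach only later rows make up. A row lasts 1/10 s, in which the tool goes at most 50 mm and 8.59 degrees, less where a joint would pass 70% of its speed; a pose out of reach is approached as far as the arm can. A call with a gripper value outside its range is refused whole. The fingers move at their own pace and stop on an object; the grip force is fixed at half the most. Time passes only in rows, so rows that repeat a pose let the fingers close, or fill a call up. It gives the time, the measured TCP pose, the force, the opening and the grip force at its end, in the units of the state.
- bot.get_obs(): the state, without advancing time (a new reading comes with each control period).
- bot.capture(name): name is "scene" or "side" or "wrist"; returns (picture, depth): 420x560x3 uint8, red, green, blue; 420x560 float32, mm along the optical axis (not along the pixel's ray), 0 where there is no reading.
- bot.calibration(name): a dict with "vertical_fov" (degrees; the focal length in pixels is half the picture's height over the tangent of half this angle, whatever the lens; pixels are square), "cx", "cy" (the principal point, pixels), "rvec" (rotation vector, rad) and "tvec" (3), from world to camera coordinates, as OpenCV has them; the wrist camera has in their place "tool_from_camera" (4x4, takes a point from camera to tool coordinates, whose origin is the TCP and whose axes are the flange's). Camera axes: x right, y down, z forward; pixel columns grow to the right and rows downward; lengths in mm; the calibration is good to about 2 mm. A picture is of the moment at which its call begins: read the wrist's pose just before it. calibration takes no time and is no camera call.
- bot.close_job(): hands the job in; it is judged then, once.
The state is a dict: "time": time; "joint_positions": joint angles; "dq": joint speeds; "tau": joint torques, N m; "tool_pos": TCP position; "tcp_rot": TCP orientation; "contact_force": force on the tool from outside, world axes, zero at the start; "moment": the same for the moment, N m; "grip_width": finger opening in mm; "finger_force": force on a finger pad.
Only numpy, scipy, OpenCV 4.12 (cv2) and the standard library are available. Lean on these libraries where they do the work, as an engineer would, in place of code of your own. Each camera call takes 0.05 s, during which the arm holds its last target. There are 200 camera calls.

## Working session

There is one attempt and no reset: what is moved stays moved. The work goes in short steps, Python scripts to look and compute and a shell command to move; the robot and the scene stay as the last step left them, time stands still between calls to the robot, and variables do not carry over. Pictures are saved under pics/ and viewed, at most 10 in all, crops included, and the job is handed in when it is done.

```bash
mkdir -p pics
cat > h.py <<'E'
import numpy as np,cv2
from scipy.spatial.transform import Rotation as R
from plant import bot
def cam(n):
    o=bot.get_obs(); p,d=bot.capture(n); c=bot.calibration(n)
    f=p.shape[0]/2/np.tan(np.radians(c["vertical_fov"])/2)
    v,u=np.mgrid[:p.shape[0],:p.shape[1]]
    P=np.dstack([(u-c["cx"])/f*d,(v-c["cy"])/f*d,d])
    if n=="wrist":
        T=np.array(c["tool_from_camera"]); P=P@T[:3,:3].T+T[:3,3]
        P=P@R.from_euler('xyz',o["tcp_rot"]).as_matrix().T+np.array(o["tool_pos"])
    else:
        M=cv2.Rodrigues(np.array(c["rvec"],float))[0]; P=(P-np.array(c["tvec"]).ravel())@M
    P[d==0]=np.nan
    return p,P
def save(n,p): cv2.imwrite("pics/"+n+".png",p[:,:,::-1])
E
python3 - <<'E'
from h import *
print(bot.get_obs(),bot.grip_point_offset)
for n in("scene","side"):
    p,P=cam(n); save(n,p); np.savez(n,p=p,P=P)
E
```

```text
{'time': 0.0, 'joint_positions': array([ 9.94009907e-01,  3.42720965e-01,  1.52496507e+00, -1.66414249e-05,
        1.27539113e+00, -1.46007844e-01]), 'dq': array([-0.00152449,  0.00193501, -0.00134508,  0.00105064,  0.0005535 ,
        0.00081184]), 'tau': array([-1.02207236e-03, -4.31235266e+01, -2.44216704e+01,  7.16417818e-02,
        5.61717991e-02, -1.15198509e-04]), 'tool_pos': array([219.00647495, 476.71860691, 226.06399724]), 'tcp_rot': array([-3.14012162e+00, -2.00237933e-04,  2.71081879e+00]), 'contact_force': array([-0.83864738, -0.35606936,  0.03622123]), 'moment': array([ 0.0190982 , -0.03558848,  0.00594453]), 'finger_force': 0.0, 'grip_width': 91.98352813512962} -18.8
```

View pics/scene.png

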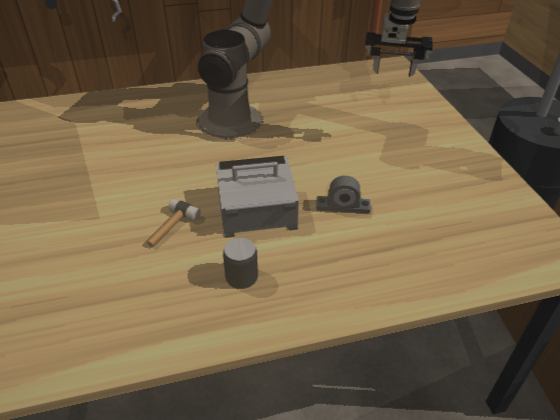

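View pics/side.png

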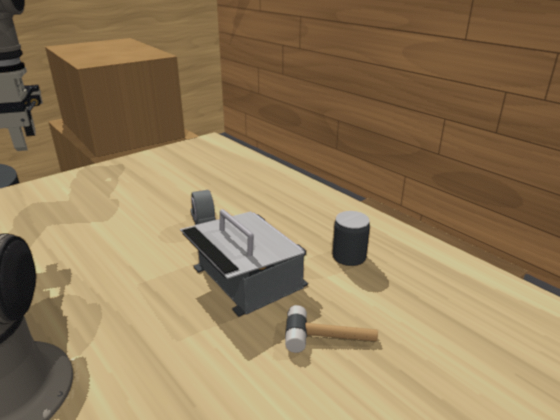

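The scene view has the tray at about (257,195), with the strip edge towards the robot and the bar at (255,168). The housing is at (344,195) on +y, the tin at (240,263) beyond the hinge, and the hammer at (175,220) on -y. The side view shows the cover slightly ajar.

Run:
```python
from h import *
Z={n:np.load(n+".npz") for n in("scene","side")}
for n,px in(("scene",[(222,182),(292,178),(226,203),(296,203),(220,165),(286,160),(255,166),(240,167),(272,165),(344,182),(240,248),(185,208)]),("side",[(184,232),(235,268),(210,250),(255,218),(300,245),(260,245),(222,215),(250,240),(236,226),(352,218),(203,195),(297,328)])):
    P=Z[n]["P"]
    print(n)
    for u,v in px: print((u,v),P[v,u].round(0), P[v+1,u].round(0))
# plane fit on cover face from scene and side
def inpoly(n,poly):
    m=np.zeros((420,560),np.uint8); cv2.fillPoly(m,[np.array(poly)],1); return Z[n]["P"][m>0]
for n,poly in(("scene",[(228,186),(288,182),(291,198),(230,200)]),("side",[(240,260),(262,248),(268,225),(290,242),(255,264)])):
    Q=inpoly(n,poly); Q=Q[~np.isnan(Q).any(1)]
    for _ in range(5):
        c=np.median(Q,0) if _==0 else Q.mean(0); w=np.linalg.svd(Q-c,full_matrices=False)[2][2]; w*=np.sign(w[2])
        r=(Q-c)@w; Q=Q[abs(r)<max(2,1.5*r.std())]
    print(n,len(Q),c.round(1),w.round(3),np.degrees(np.arccos(w[2])).round(1),"yaw",np.degrees(np.arctan2(w[1],w[0])).round(1))
Zs=Z["scene"]["P"]; 
for n in Z:
    P=Z[n]["P"]; m=(P[...,2]>50)&(P[...,0]>250)&(P[...,0]<800)&(abs(P[...,1])<350)
    im=Z[n]["p"].copy(); q=P[m]; print(n,np.nanmin(q,0).round(),np.nanmax(q,0).round())
crop=lambda n,x,y,w,h:cv2.resize(Z[n]["p"][y:y+h,x:x+w],None,fx=4,fy=4)
cv2.imwrite("pics/c.png",np.hstack([crop("scene",210,150,95,90),crop("side",180,190,95,90)])[:,:,::-1])
```

```text
scene
(222, 182) [452. -99.  98.] [ 460. -100.  101.]
(292, 178) [358. 122.  -4.] [483.  86.  96.]
(226, 203) [ 531. -102.   92.] [ 532. -103.   89.]
(296, 203) [561.  76.  79.] [562.  75.  77.]
(220, 165) [389. -93. 108.] [391. -94. 106.]
(286, 160) [404.  90. 102.] [408.  89. 102.]
(255, 166) [465. -11. 145.] [465. -11. 142.]
(240, 167) [459. -49. 144.] [457. -49. 139.]
(272, 165) [466.  35. 140.] [469.  34. 139.]
(344, 182) [527. 218.  95.] [535. 215.  98.]
(240, 248) [701. -98.  97.] [705. -99.  98.]
(185, 208) [ 462. -206.   37.] [ 459. -206.   31.]
side
(184, 232) [388.  77. 108.] [387.  75. 107.]
(235, 268) [397. -90. 108.] [394. -94. 109.]
(210, 250) [393. -14. 109.] [391. -17. 109.]
(255, 218) [550.  50.  92.] [548.  47.  92.]
(300, 245) [650.   8.  -0.] [559. -88.  85.]
(260, 245) [488. -47.  97.] [486. -50.  97.]
(222, 215) [456.  36. 141.] [459.  41. 135.]
(250, 240) [450. -67. 135.] [450. -67. 132.]
(236, 226) [452. -20. 143.] [453. -18. 139.]
(352, 218) [706. -95.  99.] [702. -99. 100.]
(203, 195) [519. 215.  94.] [517. 212.  94.]
(297, 328) [ 434. -220.   34.] [ 430. -224.   37.]
scene 693 [510.   -7.8  94. ] [ 0.069 -0.004  0.998] 3.9 yaw -3.1
side 685 [498.6 -58.9  95.6] [ 0.082 -0.003  0.997] 4.7 yaw -1.8
scene [ 373. -142.   50.] [746. 267. 149.]
side [ 372. -139.   50.] [739. 256. 149.]
```

View pics/c.png

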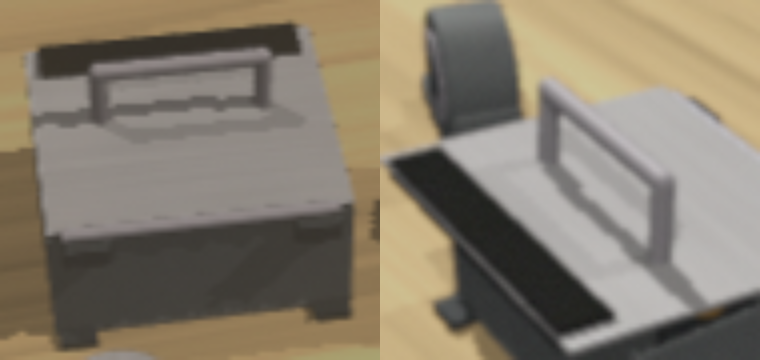

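The crop shows the cover about 4° ajar with the bar clear. I'll fit the cover rectangle and the bar axis next.

Run:
```python
from h import *
for n in("scene","side"):
    P=np.load(n+".npz")["P"].reshape(-1,3); P=P[~np.isnan(P).any(1)]
    box=(P[:,0]>350)&(P[:,0]<600)&(abs(P[:,1])<130)
    Q=P[box]; pl=94-0.075*(Q[:,0]-510)
    C=Q[abs(Q[:,2]-pl)<5]; C=C[(C[:,0]>360)&(C[:,1]>-120)&(C[:,1]<110)]
    (cx,cy),(w,h),a=cv2.minAreaRect(C[:,:2].astype(np.float32)); print(n,"rect",cx,cy,w,h,a)
    # edges by bins
    e=lambda B,k,s,lo,hi:np.array([( (b.min(0) if s<0 else b.max(0))[k]) if len(b)>3 else np.nan for b in [B[(B[:,1-k]>=t)&(B[:,1-k]<t+15)] for t in np.arange(lo,hi,15)]]).round(0)
    print(" free x",e(C,0,-1,-90,75)); print(" hinge x",e(C,0,1,-90,75)); print(" ymin",e(C,1,-1,400,540)); print(" ymax",e(C,1,1,400,540))
    B=Q[(Q[:,2]>134)&(Q[:,2]<152)]; c=B.mean(0); d=np.linalg.svd(B-c)[2][0]
    print(" bar",len(B),c.round(1),d.round(3),"yaw",np.degrees(np.arctan2(-d[0],d[1])), np.percentile(B,[1,99],0).round(0).tolist())
```

```text
scene rect 474.7971496582031 -13.02093505859375 200.32534790039062 194.05694580078125 84.92988586425781
 free x [374. 375. 374. 378. 377. 378. 379. 382. 382. 385. 386.]
 hinge x [564. 556. 560. 561. 561. 562. 563. 567. 575. 578. 577.]
 ymin [-108. -108. -111. -110. -113. -113. -115. -116. -118. -118.]
 ymax [91. 91. 90. 89. 87. 86. 86. 85. 82. 81.]
 bar 211 [461.6 -12.4 143. ] [ 0.079  0.997 -0.002] yaw -4.534490350177163 [[452.0, -70.0, 135.0], [470.0, 47.0, 149.0]]
side rect 473.1234130859375 -9.160377502441406 203.39244079589844 189.2194366455078 85.42789459228516
 free x [373. 374. 375. 377. 377. 378. 380. 381. 382. 384. 385.]
 hinge x [559. 553. 553. 555. 557. 558. 558. 559. 569. 573. 573.]
 ymin [-106. -106. -107. -109. -110. -110. -112. -114. -115. -115.]
 ymax [96. 97. 96. 93. 94. 90. 80. 86. 89. 84.]
 bar 276 [455.2 -15.1 144. ] [-0.077 -0.997 -0.008] yaw 175.61089179419406 [[447.0, -68.0, 135.0], [465.0, 49.0, 148.0]]
```

```bash
python3 -m crank '[[[1,-10.5,-8.6,0.5,17.5],[1,-21,-17.3,1,35],[1,-31.6,-25.9,1.5,52],[1,-42.2,-34.55,1.7,69.8],[1,-42.2,-34.55,1.7,69.8],[1,-42.2,-34.55,1.7,69.8],[1,-42.2,-34.55,1.7,69.8],[0.6,-42.2,-34.55,1.7,69.8],[0.6,-42.2,-34.55,1.7,69.8],[0.6,-42.2,-34.55,1.7,69.8]]]'
```

```text
time: 1.1
tool_pos: [438.7, 25.8, 210.9]
tcp_rot: [-3.142, -0.0, 1.492]
contact_force: [1.1, 0.0, 0.3]
grip_width: 72.1
finger_force: 0.0
```

```bash
python3 -m crank '[[[0.6,-3.5,2,0,0],[0.6,-3.5,2,0,0],[0.6,-3.5,2,0,0],[0.6,-3.5,2,0,0],[0.6,-3.5,2,0,0],[0.6,-3.5,2,0,0],[0.6,-3.5,2,0,0],[0.6,-3.5,2,0,0],[0.6,-3.5,2,0,0],[0.6,-3.5,2,0,0]]]'
python3 - <<'E'
from h import *
o=bot.get_obs(); print(o["time"],o["tool_pos"].round(1),o["contact_force"].round(1))
p,P=cam("wrist"); save("w1",p)
Q=P.reshape(-1,3); Q=Q[~np.isnan(Q).any(1)]; B=Q[(Q[:,2]>136)&(Q[:,2]<152)&(abs(Q[:,1]+12)<70)&(abs(Q[:,0]-458)<40)]
c=B.mean(0); print(len(B),c.round(1)); 
if len(B)>20:
    d=np.linalg.svd(B-c,full_matrices=False)[2][0]; print(d.round(3),np.percentile(B,[1,50,99],0).round(0))
C=Q[(abs(Q[:,0]-430)<80)&(abs(Q[:,1]+12)<80)&(Q[:,2]>85)&(Q[:,2]<112)]; c=C.mean(0);w=np.linalg.svd(C-c,full_matrices=False)[2][2];print(c.round(1),w.round(3))
E
```

```text
time: 2.1
tool_pos: [455.5, -8.5, 211.0]
tcp_rot: [3.142, -0.0, 1.493]
contact_force: [-0.5, 0.6, 0.0]
grip_width: 54.8
finger_force: 0.0
2.1 [455.5  -8.5 211. ] [-0.5  0.6  0. ]
2227 [457.8   1.5 144.8]
[-0.085 -0.996  0.005] [[449. -55. 140.]
 [458.   3. 145.]
 [467.  52. 147.]]
[444.9   3.7 100.1] [-0.114  0.012 -0.993]
```

View pics/w1.png

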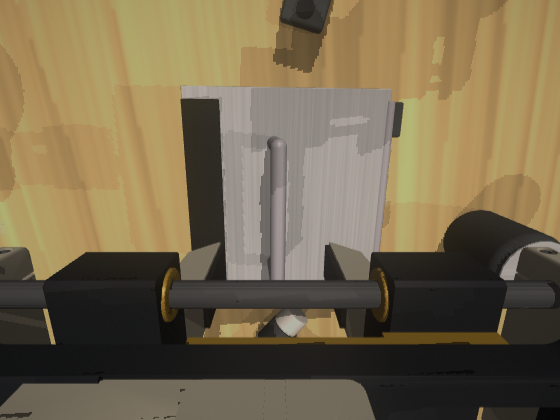

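The wrist view shows the bar at about column 278, running between the fingers, with nothing in the way below. I'll descend and grip.

```bash
python3 -m crank '[[[0.6,0,0.2,2.5,0],[0.6,0,0.2,5,0],[0.6,0,0.2,7,0],[0.6,0,0.2,8.1,0],[0.6,0,0.2,8.1,0],[0.1,0,0.2,8.1,0],[0,0,0.2,8.1,0],[0,0,0.2,8.1,0],[0,0,0.2,8.1,0],[0,0,0.2,8.1,0]]]'
```

```text
time: 3.15
tool_pos: [457.7, -8.7, 130.4]
tcp_rot: [3.141, 0.0, 1.493]
contact_force: [0.3, 0.3, -0.1]
grip_width: 19.3
finger_force: 0.0
```

```bash
python3 -m crank '[[[0,0,0,0,0],[0,0,0,0,0],[0,0,0,0,0],[0,0,0.3,-0.5,0],[0,0,0.6,-1,0],[0,0,1.1,-1.6,0],[0,0,1.6,-2.2,0],[0,0,2.1,-2.7,0],[0,0,2.7,-3.2,0],[0,0,2.7,-3.2,0]]]'
```

```text
time: 4.15
tool_pos: [482.8, -10.6, 162.1]
tcp_rot: [-3.136, -0.0, 1.493]
contact_force: [-9.0, -1.4, -5.5]
grip_width: 11.1
finger_force: 30.0
```

Lifting is working (about 10 N). I'll go on to about 58°.

```bash
python3 -m crank '[[[0,0,0.6,-0.5,0],[0,0,1.2,-0.9,0],[0,0,1.9,-1.25,0],[0,0,2.6,-1.6,0],[0,0,3.3,-1.85,0],[0,0,4.1,-2.1,0],[0,0,4.8,-2.25,0],[0,0,5.6,-2.4,0],[0,0,5.6,-2.4,0],[0,0,5.6,-2.4,0]]]'
python3 - <<'E'
from h import *
p,P=cam("side"); save("s2",p)
E
```

```text
time: 5.15
tool_pos: [539.7, -15.5, 188.6]
tcp_rot: [-3.141, 0.001, 1.493]
contact_force: [-10.6, -0.9, 10.6]
grip_width: 10.9
finger_force: 30.0
```

View pics/s2.png

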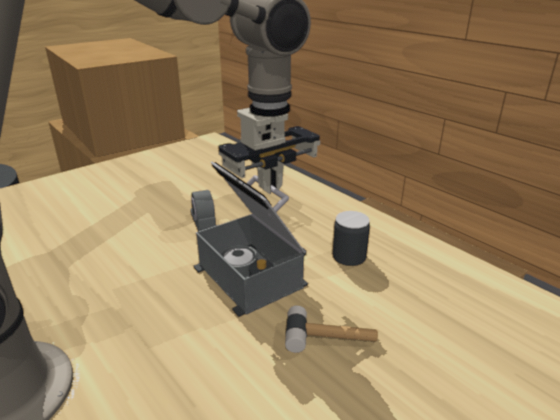

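The cover is held up at roughly 57° with its edge near (218,168), just clear of the gripper body. I'll unload the spring before letting go.

```bash
python3 -m crank '[[[0,0,-0.4,0.05,0],[0,0,-0.8,0.15,0],[0,0,-1.2,0.2,0],[0,0,-1.5,0.3,0],[0,0,-1.5,0.3,0],[0,0,-1.5,0.3,0],[0,0,-1.5,0.3,0],[0,0,-1.5,0.3,0],[0,0,-1.5,0.3,0],[0,0,-1.5,0.3,0]]]'
```

```text
time: 6.2
tool_pos: [526.6, -14.4, 185.9]
tcp_rot: [3.137, 0.001, 1.493]
contact_force: [-4.6, -2.1, 8.4]
grip_width: 11.0
finger_force: 30.0
```

```bash
python3 -m crank '[[[0,0,-0.4,0,0],[0,0,-0.7,0,0],[0,0,-0.7,0,0],[0.35,0,-0.7,0,0],[0.35,0,-0.7,0,0],[0.35,0,-0.7,0,0],[0.35,0,-0.7,0,0],[0.35,0,-0.7,0,0],[0.35,0,-0.7,0,0],[0.35,0,-0.7,0,0]]]'
python3 - <<'E'
from h import *
p,P=cam("wrist"); Q=P.reshape(-1,3);Q=Q[~np.isnan(Q).any(1)]
B=Q[(Q[:,2]>175)&(Q[:,2]<215)&(Q[:,1]>5)&(Q[:,1]<45)&(abs(Q[:,0]-525)<30)]
print(len(B),np.percentile(B,[5,50,95],0).round(0))
p,P=cam("side"); save("s3",p);Q=P.reshape(-1,3);Q=Q[~np.isnan(Q).any(1)]
# under-face points: above tray rim
M=Q[(Q[:,2]>110)&(Q[:,2]<200)&(Q[:,0]>400)&(Q[:,0]<540)&(Q[:,1]>-100)&(Q[:,1]<70)]
M=M[M[:,0]<553-(M[:,2]-87)*0.45]
for _ in range(5):
    c=M.mean(0);w=np.linalg.svd(M-c,full_matrices=False)[2][2];w*=np.sign(w[2]);M=M[abs((M-c)@w)<4]
print(len(M),c.round(0),w.round(3),np.degrees(np.arccos(w[2])))
E
```

```text
time: 7.2
tool_pos: [518.4, -13.4, 183.0]
tcp_rot: [-3.142, -0.0, 1.493]
contact_force: [-0.6, -0.0, -0.7]
grip_width: 32.5
finger_force: 0.0
2278 [[504.   8. 181.]
 [517.  30. 194.]
 [524.  44. 196.]]
49 [497. -22. 170.] [ 0.813 -0.12   0.57 ] 55.26960197400514
```

View pics/s3.png

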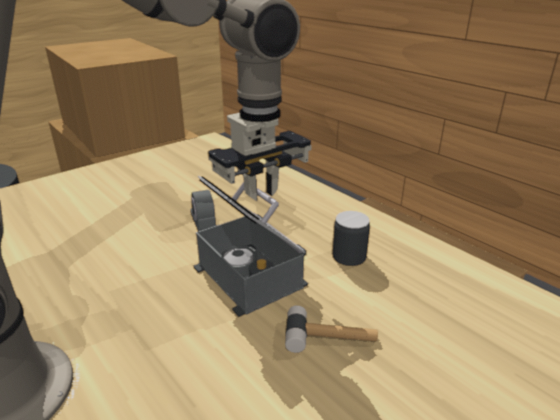

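The cover stands free near 46°, edge about (200,180), with the bar at x≈518 and z≈190, and contact force is zero. Now up, over the free edge, straddling it.

```bash
python3 -m crank '[[[0.35,0,0,-2,0],[0.35,0,0,-5,0],[0.35,0,0,-8,0],[0.35,0,0,-8,0],[0.7,0,-3,-8,0],[0.7,0,-6.8,-8,0],[0.7,0,-6.8,-8,0],[0.7,0,-6.8,-8,0],[0.7,0,-6.8,-8,0],[0.7,0,-6.8,-8,0]]]'
python3 - <<'E'
from h import *
p,P=cam("wrist"); Q=P.reshape(-1,3);Q=Q[~np.isnan(Q).any(1)]
M=Q[(Q[:,2]>130)&(Q[:,2]<225)&(Q[:,0]>410)&(Q[:,0]<495)&(Q[:,1]>0)&(Q[:,1]<75)]
for _ in range(6):
    c=M.mean(0);w=np.linalg.svd(M-c,full_matrices=False)[2][2];w*=np.sign(w[2]);M=M[abs((M-c)@w)<5]
print(len(M),c.round(0),w.round(3),np.degrees(np.arccos(w[2])),M.min(0).round(),M.max(0).round())
E
```

```text
time: 8.3
tool_pos: [451.4, -8.3, 262.8]
tcp_rot: [3.141, -0.0, 1.492]
contact_force: [1.1, -0.5, -0.1]
grip_width: 64.3
finger_force: 0.0
7675 [461.  39. 190.] [ 0.747 -0.062  0.662] 48.582548187342276 [432.   0. 150.] [495.  75. 217.]
```

```bash
python3 -m crank '[[[0.7,0,0,3,0],[0.7,0,0,6.5,0],[0.7,0,0,6.5,0],[0.7,0,0,6.5,0],[0.7,0,0.8,6.5,0],[0.7,0,1.5,6.4,0],[0.7,0,2.4,5.9,0],[0.7,0,3.3,5.4,0],[0.7,0,4.3,4.9,0],[0.7,0,4.3,4.9,0]]]'
```

```text
time: 9.35
tool_pos: [493.5, -11.6, 215.9]
tcp_rot: [-3.14, 0.0, 1.493]
contact_force: [-10.1, 0.1, 7.4]
grip_width: 64.2
finger_force: 5.1
```

```bash
python3 -m crank '[[[0.7,0,1,-0.6,0],[0.7,0,2.1,-1.2,0],[0.7,0,3.2,-1.7,0],[0.7,0,4.5,-2.1,0],[0.7,0,5.8,-2.5,0],[0.7,0,7.1,-2.7,0],[0.7,0,7.1,-2.7,0],[0.7,0,7.1,-2.7,0],[0.7,0,7.1,-2.7,0],[0.7,0,7.1,-2.7,0]]]'
python3 - <<'E'
from h import *
p,P=cam("side"); save("s4",p)
E
```

```text
time: 10.35
tool_pos: [563.8, -17.1, 241.5]
tcp_rot: [3.141, 0.0, 1.493]
contact_force: [-5.0, 0.1, 3.5]
grip_width: 64.3
finger_force: 2.1
```

View pics/s4.png

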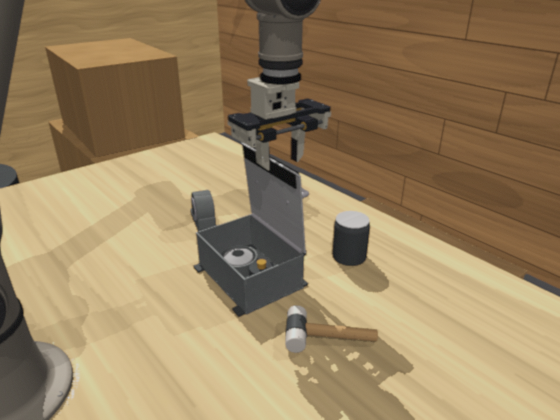

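The cover is at about 85° against the near finger, edge from (245,150) to (298,185). I'll close on both strips, shifting back as the fingers close.

```bash
python3 -m crank '[[[0,0,-0.2,0,0],[0,0,-0.6,0,0],[0,0,-1,0,0],[0,0,-1.4,0,0],[0,0,-1.8,0,0],[0,0,-2.2,0,0],[0,0,-2.5,0,0],[0,0,-2.5,0,0],[0,0,-2.5,0,0],[0,0,-2.5,0,0]]]'
```

```text
time: 11.4
tool_pos: [539.9, -15.2, 241.2]
tcp_rot: [3.14, -0.0, 1.493]
contact_force: [-2.1, -0.8, 1.4]
grip_width: 12.8
finger_force: 29.6
```

```bash
python3 -m crank '[[[0,0,0.7,0,0],[0,0,1.5,-0.1,0],[0,0,2.2,-0.1,0],[0,0,2.9,0,0],[0,0,3.7,0.1,0],[0,0,4.5,0.2,0],[0,0,4.5,0.2,0],[0,0,4.5,0.2,0],[0,0,4.5,0.2,0],[0,0,4.5,0.2,0]]]'
python3 - <<'E'
from h import *
o=bot.get_obs(); print(o["moment"])
E
```

```text
time: 12.4
tool_pos: [583.6, -18.8, 239.8]
tcp_rot: [-3.14, 0.0, 1.493]
contact_force: [-6.4, -0.1, 11.0]
grip_width: 13.5
finger_force: 32.3
[-0.19798947  2.01544388 -0.04394205]
```

```bash
python3 -m crank '[[[0,0,-0.5,0,0],[0,0,-1,0,0],[0,0,-1.5,-0.1,0],[0,0,-2,-0.1,0],[0,0,-2.4,-0.1,0],[0,0,-2.4,-0.1,0],[0,0,-2.4,-0.1,0],[0,0,-2.4,-0.1,0],[0,0,-2.4,-0.1,0],[0,0,-2.4,-0.1,0]]]'
```

```text
time: 13.4
tool_pos: [562.0, -17.1, 241.9]
tcp_rot: [3.137, 0.0, 1.493]
contact_force: [-1.3, -1.2, 11.3]
grip_width: 12.1
finger_force: 29.8
```

```bash
python3 -m crank '[[[0.7,0,0,0,0],[0.7,0,0,0,0],[0.7,0,0,0,0],[0.7,0,0,0,0],[0.7,0,0,0,0],[0.7,0,0,0,0],[0.7,0,0,-3,0],[0.7,0,0,-7,0],[0.7,0,0,-10,0],[0.7,0,0,-10,0]]]'
cat > ang.py <<'E'
from h import *
o=bot.get_obs();print(o["time"],o["tool_pos"].round(1),o["contact_force"].round(1))
for n in("side","scene"):
    p,P=cam(n); save(n+"_%d"%(o["time"]*10),p); Q=P.reshape(-1,3);Q=Q[~np.isnan(Q).any(1)]
    a=np.radians(-4.7); X=(Q[:,0]-553)*np.cos(a)+(Q[:,1]+18)*np.sin(a); Y=-(Q[:,0]-553)*np.sin(a)+(Q[:,1]+18)*np.cos(a); Z=Q[:,2]
    D=np.c_[X,Y,Z]
    for nm,lo,hi in(("plate",105,225),("strip",236,258)):
        M=D[(Z>lo)&(Z<hi)&(abs(X)<32)&(abs(Y)<85)&~((abs(Y)<60)&(X>20)&(Z<205))]
        if len(M)<30: continue
        t=np.polyfit(M[:,2],M[:,0],1)
        for _ in range(6):
            r=M[:,0]-np.polyval(t,M[:,2]); M=M[abs(r-np.median(r))<4]; t=np.polyfit(M[:,2],M[:,0],1)
        print(n,nm,len(M),"x@87 %.1f x@250 %.1f"%(np.polyval(t,87),np.polyval(t,250)),"angle",90+np.degrees(np.arctan(t[0])))
E
python3 ang.py
```

```text
time: 14.4
tool_pos: [561.7, -17.0, 344.9]
tcp_rot: [3.133, 0.001, 1.493]
contact_force: [0.9, 0.3, 1.0]
grip_width: 64.3
finger_force: 0.0
14.4 [561.7 -17.  344.9] [0.9 0.3 1. ]
side plate 2512 x@87 0.9 x@250 2.8 angle 90.66290789513974
side strip 520 x@87 -2.7 x@250 -1.1 angle 90.55988253856707
scene plate 2153 x@87 4.7 x@250 6.3 angle 90.55986190932454
scene strip 528 x@87 9.8 x@250 10.5 angle 90.24789717018741
```

Both cameras give about 90.5° from opposite faces. The cover is free and the arm is well clear, so I'm handing in.

Run:
```python
from h import *
import glob
a=np.load("scene.npz")["p"].astype(int); b=cv2.imread(glob.glob("pics/scene_14*.png")[0])[:,:,::-1].astype(int)
for n,(x,y,w,h) in dict(housing=(315,175,60,42),tin=(220,238,42,50),hammer=(143,197,60,50)).items(): print(n,abs(a-b)[y:y+h,x:x+w].mean().round(1))
print(bot.close_job())
```

```text
housing 4.2
tin 3.4
hammer 10.5
the job is handed in; nothing more can be done
None
```

The cover was raised by its bar and let go to stand at about 47°, then gripped by both strips, folded back and released; both cameras measured it free-standing at about 90.5°, and the job was handed in at about 14.5 s with the housing, hammer and tin not knowingly touched, though the before/after picture check was weaker for the hammer and no verdict came back.

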